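Serve a portion of dough balls from the gated chute

TASK

With the fingertips only, push the serving tray that waits in front of the chute straight in under the chute's lip until it stands against the chute's foot. Then press the lever's flat paddle down so that its other end lifts the gate, keep it down until all three dough balls have rolled into the tray, and let the lever come up again so that the gate is shut. Do not lift the tray, touch the balls or the gate, or disturb the other things on the counter.

Things in the scene. Friction and masses are not known exactly. Their poses are not given: they have to be found in the camera images.
- chute: Fixed metal chute, 180 mm long, 62 mm wide; place and heading vary. Origin on the counter, mid-face of its foot (100 mm wide in y, 40 mm high), which the tray is pushed against. z up, x points uphill, away from the tray, y towards the paddle. The floor falls towards -x, 115 mm per metre, 50 mm high at the foot; side walls 32 mm above it; it ends uphill at x = 155 mm.
- chute_lip (a point): Middle of the chute's open lower edge, on its floor: 25 mm before the foot (chute x = -25 mm), 47 mm above the counter; its underside is 43 mm above the counter, so it overhangs the pushed-in tray.
- lever_axle (a point): Middle of the lever's axle, which lies along the chute's x: at x = 20, y = 85, z = 118 mm of the chute, between two dark uprights 128 mm tall. The lever runs along the chute's y, gate at y = 0, paddle at y = 170 mm.
- lever (a joint): Rocking lever across the chute: 0 = at rest, gate shut; grows as the paddle is pressed down, to a stop at 0.5 rad. It springs back to 0 when let go. Pressing takes about 2 N at first and about 6 N at the stop. The balls pass under the gate from about 0.36 rad.
- paddle (a point): Flat black plastic pad (lever_c2) on the lever's free end, 36 mm (along the chute's x) by 44 mm (along the lever) and 8 mm thick. Origin in the middle of its top face; its y axis points outwards along the lever, z out of its top. At rest it is level, 128 mm above the counter, at x = 20, y = 170 mm of the chute; it goes down about 42 mm and about 6 mm in towards the axle at the stop. Nothing stands under it.
- gate (a point): Steel plate (lever_c1), 30 mm wide and 4 mm thick, hanging from the lever's other end into the chute, its lower edge 13 mm above the chute floor at rest. Origin at its top, at x = 20, y = 0, z = 118 mm of the chute; it moves up with the lever's end and blocks the balls when shut.
- tray: Empty open wooden serving tray, 120 mm (x) by 140 mm (y) by 40 mm high, walls and floor 5 mm thick, 0.25 to 0.5 kg. Origin at the centre of its underside. It starts 30 to 70 mm short of the chute's foot, roughly square to it. Against the foot its origin is at x = -60 mm of the chute.
- ball1: Firm brown dough ball, 40 mm across, origin in its centre; at the start number 1 in the row of three behind the gate. It rolls freely.
- ball2: Firm brown dough ball, 40 mm across, origin in its centre; at the start number 2 in the row of three behind the gate. It rolls freely.
- ball3: Firm brown dough ball, 40 mm across, origin in its centre; at the start number 3 in the row of three behind the gate. It rolls freely.
- sauce_bottle: Bystander: white plastic squeeze bottle, 64 mm across, 190 mm tall. Origin at the centre of its underside.
- pick_cup: Bystander: steel cup, 66 mm across, 75 mm tall. Origin at the centre of its underside.
- shaker: Bystander: glass jar with a steel cap, 48 mm across, 90 mm tall. Origin at the centre of its underside.
- bowl: Bystander: white ceramic bowl, 110 mm across, 50 mm tall. Origin at the centre of its underside.
- oil_can: Bystander: plain aluminium can, 70 mm across, 110 mm tall. Origin at the centre of its underside.
- brush: Bystander: brush lying flat. Origin in its handle's length, on the underside.
- spare_tray: Bystander: second empty wooden tray, like the serving tray, which stands away from the chute. Origin at the centre of its underside.
Not all that is in view belongs to the job. Leave any red or white look-alike of the ball3 alone.

How it is judged:
By the outcome, as a careful person would: the job done as asked, in the order asked, and still so for the second after the job is handed in, with the robot touching nothing.
It also fails if it takes over 56 s, if anything falls off the work surface, if the arm or the gripper's body presses on something with over 40 N, if the wrist force passes 120 N, or if a joint passes its speed limit or range.

ROBOT

A 6-joint arm with a two-finger parallel gripper is mounted at the origin on the work surface. World frame = base frame: x ahead of the robot, y to its left, z up, the work surface at z = 0. Lengths are in m, angles in rad, forces in N, time in s.
With the tool pointing down it reaches from about 0.35 to 0.975 m from the base axis. Payload 4.9 kg.
Tool frame: the origin (TCP) lies on the centre line of the jaws, within the pads' length; the fingertips stand 8 mm ahead of it and the grasp point (between the pads) lies 11 mm behind it; z points along the fingers, y is the line along which they close (so a half turn about z gives the same grasp; the last joint's range is limited). The gripper opens to 85 mm and grips with 20 to 120 N. Pads are 22 mm wide; open, the fingers measure 114 mm over their backs; the gripper's body (76 mm by 85 mm) begins 54 mm behind the grasp point. The pads swing forward as they close: fully open they stand 13 mm farther back than shut.
Start: joints at [1.084, 0.053, 1.613, -0, 1.476, -0.119], TCP at [0.225, 0.583, 0.205] pointing down, gripper open.
Joint ranges: [-3.01, 3.01], [-1.01, 2.22], [0.06, 2.58], [-1.02, 4.17], [0.09, 2.62], [-3.14, 3.14]. Speed limits (rad/s): [2.57, 2.57, 3.14, 3.14, 3.14, 3.14].

INTERFACE

Orientations are given as a unit quaternion [w, x, y, z].
In Python, from bench import manip, camera, get_calibration gives the robot as it stands.
- The arm moves only by the tool arm_command, never from a script. Its argument "commands" is one flat list of numbers, 7 for each row, row after row: the closure, from 0 (fully open) to 1 (shut), then the shift along the tool's x, y, z in cm, then the turn, a rotation vector about the tool's x, y, z in degrees. A call has 1 to 20 rows; each row shifts and turns the commanded pose from where the row before left it, along the tool's axes as they then stand; what a row does not reach is not made up. A row lasts 1/10 s, in which the tool goes at most 50 mm and 8.59 degrees, less where a joint would pass 70% of its speed; a pose out of reach is approached as far as the arm can. A call with a gripper value outside its range is refused whole. The fingers move at their own pace and stop on an object; the grip force is fixed at half the most. Time passes only in rows, so rows that do not move let the fingers close. It gives the time, the measured TCP pose, the force, the opening and the grip force at its end, in the units of the state.
- manip.get_obs(): the state, without advancing time (a new reading comes with each control period).
- camera(name): name is "side" or "top"; returns the picture (384x512x3 uint8, red, green, blue); there is no depth.
- get_calibration(name): a dict with "camera_matrix" (3x3 intrinsics, pixels), "world_from_camera" (4x4, takes a point from camera to world coordinates). Camera axes: x right, y up, looking along -z (the intrinsics and any distortion apply to the point x, -y, -z); pixel columns grow to the right and rows downward; lengths in m; the calibration is good to about 2 mm. A picture is of the moment at which its call begins. get_calibration takes no time and is no camera call.
- manip.hand_in(): hands the job in; it is judged then, once.
The state is a dict: "t": time; "joint_positions": joint angles; "joint_velocities": joint speeds; "tau": joint torques, N m; "tcp_pos": TCP position; "tcp_rot": TCP orientation; "contact_force": force on the tool from outside, world axes, zero at the start; "ft_torque": the same for the moment, N m; "grip_width": finger opening in m; "grip_force": force on a finger pad.
Only numpy, scipy, OpenCV 4.12 (cv2) and the standard library are available. Lean on these libraries where they do the work, as an engineer would, in place of code of your own. Each camera call takes 0.05 s, during which the arm holds its last target. There are 200 camera calls.

## Working session

There is one attempt and no reset: what is moved stays moved. The work goes in short steps, Python scripts to look and compute and a tool call to move; the robot and the scene stay as the last step left them, time stands still between calls to the robot, and variables do not carry over. Pictures are saved under pics/ and viewed, at most 10 in all, crops included, and the job is handed in when it is done.

Besides the shell and the picture viewer there is one more tool, called after "Request:" as a command line: name --argument value ..., lists and objects as JSON in quotes. arm_command: Moves the arm, as the interface text tells. Its arguments: {"type":"object","properties":{"commands":{"type":"array"}},"required":["commands"]}

```bash
mkdir -p pics; python3 - <<'E'
from bench import manip,camera,get_calibration
import cv2
for n in("top","side"):
    im=camera(n);cv2.imwrite(f"pics/{n}0.png",cv2.resize(im[:,:,::-1],(800,600),interpolation=cv2.INTER_CUBIC))
    c=get_calibration(n);print(n,{k:(v.round(4).tolist() if hasattr(v,'round') else v) for k,v in c.items()})
o=manip.get_obs();print(o['t'],o['tcp_pos'],o['tcp_rot'])
E
```

```text
top {'camera_matrix': [[399.4641, 0.0, 250.0974], [0.0, 399.4641, 194.8567], [0.0, 0.0, 1.0]], 'world_from_camera': [[0.012, 0.9901, -0.1398, 0.4916], [-0.9996, 0.0155, 0.0237, -0.0728], [0.0256, 0.1394, 0.9899, 1.1474], [0.0, 0.0, 0.0, 1.0]]}
side {'camera_matrix': [[446.689, 0.0, 261.1506], [0.0, 446.689, 189.014], [0.0, 0.0, 1.0]], 'world_from_camera': [[0.8456, 0.3948, -0.3593, 0.1752], [-0.5336, 0.6054, -0.5906, -0.8419], [-0.0156, 0.6911, 0.7226, 1.0316], [0.0, 0.0, 0.0, 1.0]]}
0.1 [0.2244455  0.58266513 0.20367162] [-2.89677515e-04  1.82866562e-01  9.83137301e-01 -8.84962009e-04]
```

View pics/top0.png

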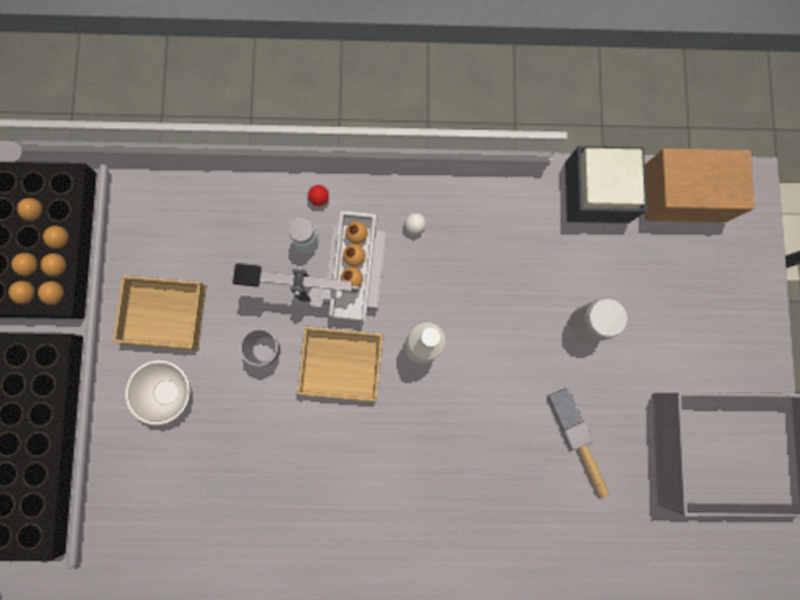

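View pics/side0.png

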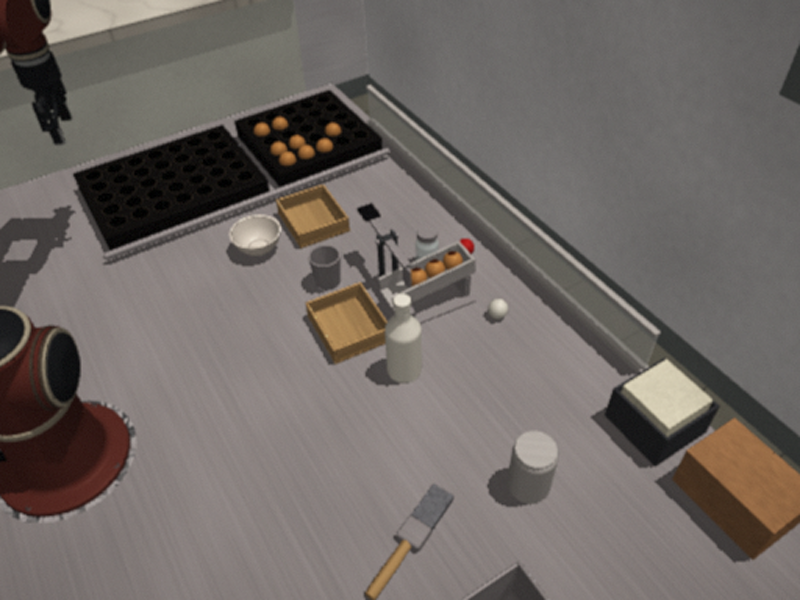

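The top view shows the chute at about (352,265), the serving tray at (341,366) and the paddle at (247,274). The tray has to move up in the image, away from the robot. I'll enlarge that area.

```bash
python3 - <<'E'
from bench import camera
import cv2
im=camera("top")[:,:,::-1];c=im[130:265,140:290]  # x5
cv2.imwrite("pics/top1.png",cv2.resize(c,None,fx=4.4,fy=4.4,interpolation=cv2.INTER_CUBIC))
im=camera("side")[:,:,::-1];c=im[120:235,185:315]
cv2.imwrite("pics/side1.png",cv2.resize(c,None,fx=5,fy=5,interpolation=cv2.INTER_CUBIC))
E
```

```text
(no output)
```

View pics/top1.png

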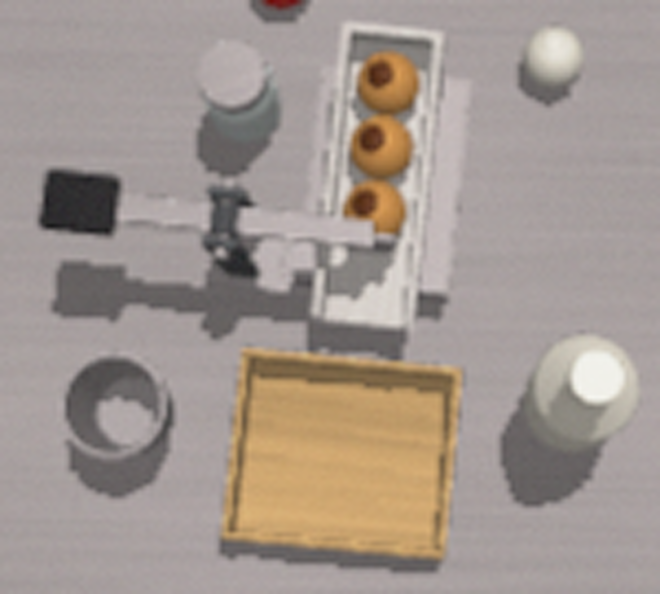

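View pics/side1.png

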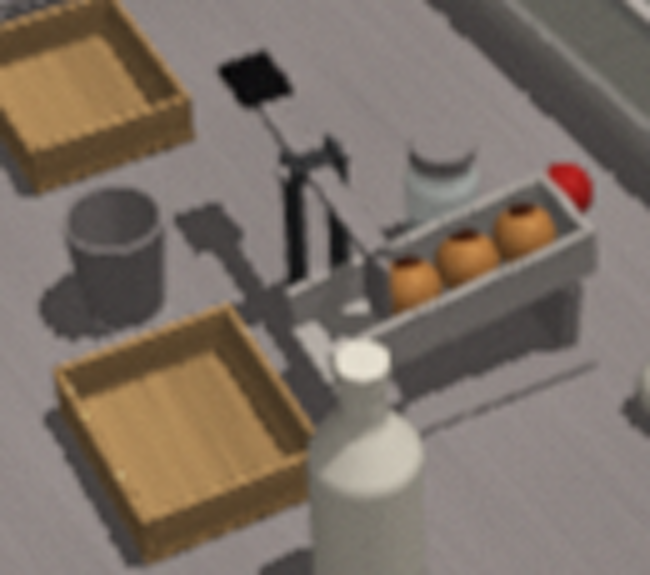

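```bash
cat > h.py <<'E'
import numpy as np
from bench import get_calibration
from scipy.optimize import least_squares
C={n:get_calibration(n) for n in("top","side")}
OFF={"top":(140,130,4.4),"side":(185,120,5)}
def proj(n,P):
    W=C[n]["world_from_camera"];p=(np.asarray(P)-W[:3,3])@W[:3,:3];p=p*[1,-1,-1]
    q=p@C[n]["camera_matrix"].T;return q[:,:2]/q[:,2:]
def px(n,uv):
    a,b,s=OFF[n];return (np.array(uv,float)+.5)/s-.5+[a,b]
def fit(local,obs,x0):
    L=np.array(local)
    def w(p):
        c,s=np.cos(p[2]),np.sin(p[2]);return np.c_[p[0]+c*L[:,0]-s*L[:,1],p[1]+s*L[:,0]+c*L[:,1],L[:,2]]
    def r(p):
        W=w(p);return np.concatenate([(proj(n,W[i:i+1])[0]-px(n,uv)) for i,n,uv in obs])
    f=least_squares(r,x0,loss="soft_l1");return f.x,f.fun.reshape(-1,2)
E
python3 - <<'E'
from h import *
np.set_printoptions(precision=4,suppress=True)
T=[(.06,.07,.04),(.06,-.07,.04),(-.06,-.07,.04),(-.06,.07,.04)]
top=[(0,"top",(246,350)),(1,"top",(462,367)),(2,"top",(442,555)),(3,"top",(222,540))]
sd=[(0,"side",(230,306)),(1,"side",(318,440)),(2,"side",(145,515)),(3,"side",(57,372))]
for o in(top,sd,top+sd):
    p,r=fit(T,o,[.5,-.0,0]);print("tray",p,np.abs(r).max())
Cc=[(.038,.192,.128),(.038,.148,.128),(.002,.148,.128),(.002,.192,.128),(.155,.031,.0998),(.155,-.031,.0998),(-.025,.031,.047),(-.025,-.031,.047)]
top=[(i,"top",u) for i,u in enumerate([(48,170),(120,175),(113,236),(40,229),(343,24),(444,33),(308,320),(405,328)])]
sd=[(0,"side",(267,50)),(1,"side",(292,85)),(2,"side",(243,104)),(3,"side",(219,72)),(5,"side",(595,230)),(4,"side",(545,175))]
for o in(top,sd,top+sd):
    p,r=fit(Cc,o,[.6,0,0]);print("chute",p);print(r.round(1).tolist())
def ray(n,uv,z,full=True):
    W=C[n]["world_from_camera"];K=C[n]["camera_matrix"];q=np.linalg.solve(K,[*uv,1])*[1,-1,-1];d=W[:3,:3]@q
    return W[:3,3]+d*(z-W[2,3])/d[2]
print("bottle top",ray("top",px("top",(597,377)),.19),"cup rim",ray("top",px("top",(119,405)),.075),"shaker",ray("top",px("top",(235,75)),.09))
E
```

```text
tray [ 0.5419 -0.0109 -0.0721] 1.007763380988706
tray [ 0.5454 -0.0077 -0.0722] 2.5622609765918867
tray [ 0.5427 -0.0106 -0.0724] 2.2952393870514243
chute [ 0.6457 -0.0244 -0.097 ]
[[-0.7, -0.4], [-0.1, 0.3], [-0.5, 0.1], [-0.9, -0.2], [0.2, -0.6], [0.1, -0.1], [1.4, 0.2], [1.6, 0.9]]
chute [ 0.6465 -0.0251 -0.0976]
[[-0.3, -0.3], [0.5, 0.5], [-0.1, 0.1], [-1.0, -1.4], [0.4, 0.8], [0.3, -0.4]]
chute [ 0.646  -0.0246 -0.0973]
[[-0.6, -0.6], [-0.0, 0.2], [-0.4, -0.0], [-0.8, -0.4], [0.3, -0.7], [0.2, -0.2], [1.5, 0.1], [1.7, 0.8], [-0.5, -0.3], [0.3, 0.5], [-0.3, 0.1], [-1.2, -1.4], [0.2, 0.7], [0.0, -0.4]]
bottle top [ 0.578 -0.157  0.19 ] cup rim [0.5672 0.1237 0.075 ] shaker [0.7703 0.0582 0.09  ]
```

The chute is at (0.646, -0.025) with heading -0.097 rad. The tray sits 44 mm short of the foot and is nearly square to it. First I'll square the tool to the chute and move behind the tray.

Request:
arm_command --commands '[0,0,0,0,0,0,-7.75,0,0,0,0,0,0,-7.75,0,-1.8,-3.5,0.3,0,0,0,0,-1.8,-3.5,0.3,0,0,0,0,-1.8,-3.5,0.3,0,0,0,0,-1.8,-3.5,0.3,0,0,0,0,-1.8,-3.5,0.3,0,0,0,0,-1.8,-3.5,0.3,0,0,0,0,-1.8,-3.5,0.3,0,0,0,0,-1.8,-3.5,0.3,0,0,0,0,-1.8,-3.5,0.3,0,0,0,0,-1.8,-3.5,0.3,0,0,0,0,-1.8,-3.5,0.3,0,0,0,0,-1.8,-3.5,0.3,0,0,0,0,-1.8,-3.5,0.3,0,0,0,0,-1.8,-3.5,0.3,0,0,0,0,-1.8,-3.5,0.3,0,0,0,0,-1.8,-3.5,0.3,0,0,0,0,0,0,0,0,0,0,0,0,0,0,0,0,0]'

```text
t: 2.2
tcp_pos: [0.4568, -0.0027, 0.1564]
tcp_rot: [-0.001, 0.05, 0.999, 0.0]
contact_force: [0.6, 1.0, -0.6]
grip_width: 0.0854
grip_force: 0.0
```

```bash
cat >> h.py <<'E'
CH=np.array([.646,-.0246,-.0973])
def st():
    from bench import manip
    from scipy.spatial.transform import Rotation as R
    o=manip.get_obs();q=o['tcp_rot'];M=R.from_quat([q[1],q[2],q[3],q[0]]).as_matrix()
    h=R.from_euler('z',CH[2]).as_matrix()
    p=h.T@(np.array(o['tcp_pos'])-[CH[0],CH[1],0])
    print("t",o['t'],"chute xyz mm",(p*1e3).round(1),"F(chute)",(h.T@np.array(o['contact_force'])).round(1),"grip",o['grip_width'],"toolaxes in chute\n",(h.T@M).round(3))
E
python3 -c "from h import *;st()"
```

```text
t 2.2 chute xyz mm [-190.5    3.4  156.4] F(chute) [ 0.5  1.  -0.6] grip 0.08539847885212659 toolaxes in chute
 [[-1.     0.002 -0.001]
 [ 0.002  1.     0.   ]
 [ 0.001  0.    -1.   ]]
```

Request:
arm_command --commands '[0,0,0,4,0,0,0,0,0,0,4,0,0,0,0,0,0,3,0,0,0,0,0,0,1.8,0,0,0,0,0,0,1,0,0,0,0,0,0,0,0,0,0,0,-0.5,0,0,0,0,0,0,-0.5,0,0,0,0,0,0,-0.5,0,0,0,0,0,0,-0.4,0,0,0,0,0,0,-0.4,0,0,0,0,0,0,-0.4,0,0,0,0,0]'

```text
t: 3.4
tcp_pos: [0.4843, -0.0049, 0.019]
tcp_rot: [0.0, 0.049, 0.999, -0.0]
contact_force: [0.4, 0.1, 0.1]
grip_width: 0.0854
grip_force: 0.0
```

Request:
arm_command --commands '[0,-0.4,0,0,0,0,0,0,-0.4,0,0,0,0,0,0,-0.4,0,0,0,0,0,0,-0.4,0,0,0,0,0,0,-0.4,0,0,0,0,0]'

```text
t: 3.9
tcp_pos: [0.504, -0.0067, 0.0188]
tcp_rot: [-0.0, 0.049, 0.999, 0.0]
contact_force: [-0.4, -1.2, 0.4]
grip_width: 0.0856
grip_force: 0.0
```

```bash
python3 - <<'E'
from h import *;st()
from bench import camera
import cv2
a=camera("top")[120:270,140:290,::-1];b=camera("side")[100:250,180:330,::-1]
cv2.imwrite("pics/c2.png",cv2.resize(np.hstack([a,b]),(800,400),interpolation=cv2.INTER_CUBIC))
E
```

```text
t 3.9 chute xyz mm [-143.     4.    18.8] F(chute) [-0.3 -1.3  0.4] grip 0.0855767187784996 toolaxes in chute
 [[-1.  0. -0.]
 [ 0.  1.  0.]
 [ 0.  0. -1.]]
```

View pics/c2.png

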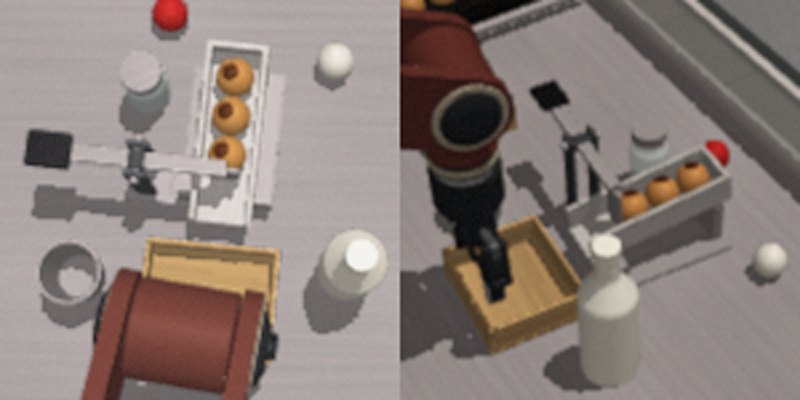

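The pushed finger seems to show over the tray's inside in the side view, ending at about (495,298). I need to check that against the projection.

```bash
python3 - <<'E'
from h import *
np.set_printoptions(precision=1,suppress=True)
def cw(P):
    P=np.array(P,float)/1e3;c,s=np.cos(CH[2]),np.sin(CH[2])
    return np.c_[CH[0]+c*P[:,0]-s*P[:,1],CH[1]+s*P[:,0]+c*P[:,1],P[:,2]]
s=lambda P:(proj("side",cw(P))-[180,100])*8/3+[400,0]
for z in (10,20,30):
  print("tips +/-y at z",z,s([(-143,4+47,z),(-143,4-47,z)]).tolist())
for o in(-104,-72):
  print("tray origin",o,s([(o+60,74,40),(o+60,-66,40),(o-60,-66,40),(o-60,74,40)]).tolist())
OFF["side"]=(180,100,8/3)
T=[(.06,.07,.04),(.06,-.07,.04),(-.06,-.07,.04),(-.06,.07,.04)]
p,r=fit(T,[(0,"side",(530-400,218)),(1,"side",(582-400,293)),(2,"side",(488-400,333)),(3,"side",(444-400,254))],[.55,0,0]);print(p*1000,r)
c,sn=np.cos(CH[2]),np.sin(CH[2]);d=p[:2]-CH[:2];print("tray chute",1e3*np.array([c*d[0]+sn*d[1],-sn*d[0]+c*d[1]]))
E
```

```text
tips +/-y at z 10 [[467.2463558294659, 272.29191994512485], [498.7034037293096, 328.18893728481754]]
tips +/-y at z 20 [[466.32489953315377, 266.4744359671556], [497.913975140809, 322.4197382325476]]
tips +/-y at z 30 [[465.39368350637216, 260.59533531147395], [497.1158104615791, 316.5866952213821]]
tray origin -104 [[535.6392373158995, 213.4619395965927], [587.2509050247525, 293.20784309423493], [486.50738642262496, 332.1496835965777], [439.9663927679433, 247.8128656700986]]
tray origin -72 [[560.3267901392725, 204.5979792327261], [613.1896770169548, 283.1813566684803], [513.9235283883513, 321.55212811675193], [465.96942122840784, 238.47658939909306]]
[538.8 -11.1 -58.1] [[ 0.3 -0.9]
 [ 1.7  0.2]
 [-0.2  0.9]
 [-2.9 -0.5]]
tray chute [-108.    3.]
```

```bash
python3 - <<'E'
from bench import camera
import cv2
b=camera("side")[165:235,185:265,::-1]
cv2.imwrite("pics/c3.png",cv2.resize(b,(640,560),interpolation=cv2.INTER_CUBIC))
E
```

```text
(no output)
```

View pics/c3.png

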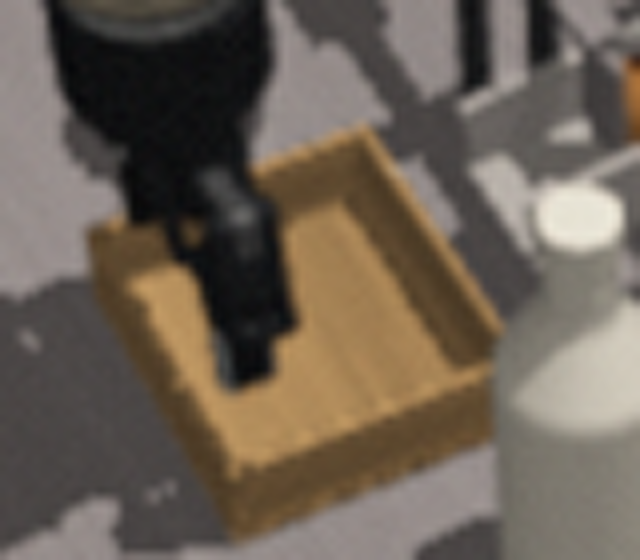

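```bash
python3 - <<'E'
from h import *
np.set_printoptions(precision=1,suppress=True)
a=np.array([.2244,.5827,.2037]);y=np.array([.36,.933,0])
for dz in(-.008,.005,.04):
  for s in(-.047,0,.047): print(dz,s,proj("side",[a+y*s+[0,0,dz]])*800/512)
import cv2
i=cv2.imread("pics/side0.png");i=cv2.imread("pics/side0.png")[0:200,0:200]
b=cv2.imread("pics/side0.png")[60:160,0:130]
cv2.imwrite("pics/c4.png",cv2.resize(b,(650,500),interpolation=cv2.INTER_CUBIC))
E
```

```text
-0.008 -0.047 [[ 68.4 163.2]]
-0.008 0 [[ 71.5 150.2]]
-0.008 0.047 [[ 74.5 137.8]]
0.005 -0.047 [[ 66.1 157.9]]
0.005 0 [[ 69.2 145. ]]
0.005 0.047 [[ 72.3 132.6]]
0.04 -0.047 [[ 59.6 143.3]]
0.04 0 [[ 63.  130.5]]
0.04 0.047 [[ 66.2 118.2]]
```

View pics/c4.png

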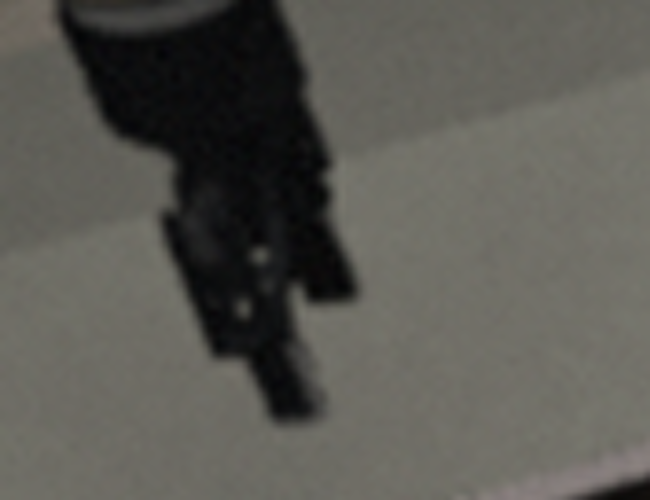

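The start picture shows the open fingertips about 40 mm behind the reported TCP, not where the data say. The fingers therefore passed over the tray wall at z ≈ 58 mm, touched nothing, and the tray hasn't moved. I'll back out and come down with that offset, watching the force.

Request:
arm_command --commands '[0,1,0,-0.5,0,0,0,0,2,0,-0.5,0,0,0,0,2,0,0,0,0,0,0,0.4,0,1,0,0,0,0,0,0,1,0,0,0,0,0,0,1,0,0,0,0,0,0,0.5,0,0,0,0,0,0,0,0,0,0]'

```text
t: 4.85
tcp_pos: [0.4493, -0.0014, -0.0077]
tcp_rot: [-0.001, 0.049, 0.999, 0.0]
contact_force: [0.1, -0.8, 0.1]
grip_width: 0.0854
grip_force: 0.0
```

Request:
arm_command --commands '[0,0,0,0.5,0,0,0,0,0,0,0.4,0,0,0,0,0,0,0.3,0,0,0,0,0,0,0,0,0,0]'

```text
t: 5.25
tcp_pos: [0.4497, -0.0014, -0.0186]
tcp_rot: [-0.0, 0.049, 0.999, 0.0]
contact_force: [0.2, -0.9, 0.1]
grip_width: 0.0854
grip_force: 0.0
```

```bash
python3 - <<'E'
from h import *;st()
from bench import camera
import cv2
b=camera("side")[165:235,185:265,::-1]
cv2.imwrite("pics/c5.png",cv2.resize(b,(640,560),interpolation=cv2.INTER_CUBIC))
E
```

```text
t 5.25 chute xyz mm [-197.7    4.   -18.6] F(chute) [ 0.3 -0.9  0.1] grip 0.08542507019240679 toolaxes in chute
 [[-1.    -0.    -0.001]
 [-0.     1.     0.   ]
 [ 0.001  0.    -1.   ]]
```

View pics/c5.png

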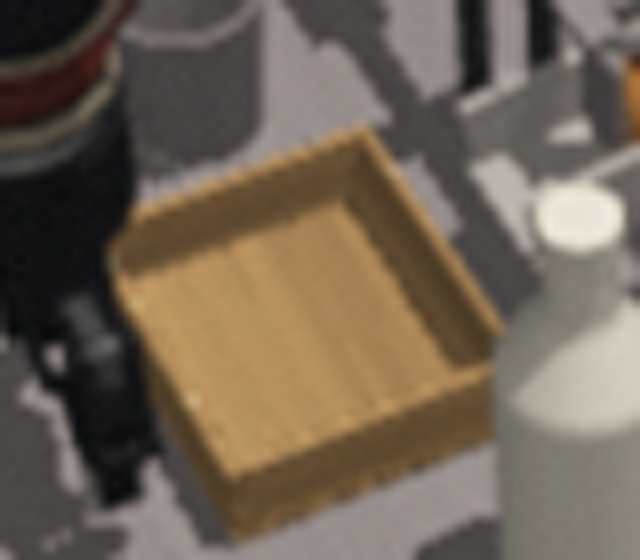

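The finger now stands outside the near wall, low down, with its tip at about (125,500). Next is the push.

Request:
arm_command --commands '[0,-0.7,0,0,0,0,0,0,-0.7,0,0,0,0,0,0,-0.4,0,0,0,0,0,0,-0.4,0,0,0,0,0,0,-0.4,0,0,0,0,0,0,-0.4,0,0,0,0,0,0,-0.4,0,0,0,0,0,0,-0.4,0,0,0,0,0,0,-0.4,0,0,0,0,0,0,-0.4,0,0,0,0,0]'

```text
t: 6.3
tcp_pos: [0.4944, -0.0057, -0.0186]
tcp_rot: [-0.002, 0.049, 0.999, 0.0]
contact_force: [-6.6, 0.4, 4.5]
grip_width: 0.0855
grip_force: 3.1
```

Request:
arm_command --commands '[0,-0.3,0,0,0,0,0,0,-0.3,0,0,0,0,0,0,-0.3,0,0,0,0,0]'

```text
t: 6.6
tcp_pos: [0.5035, -0.0066, -0.0186]
tcp_rot: [-0.002, 0.049, 0.999, 0.0]
contact_force: [-6.5, 0.2, 4.8]
grip_width: 0.0855
grip_force: 3.0
```

Request:
arm_command --commands '[0,-0.2,0,0,0,0,0,0,-0.2,0,0,0,0,0]'

```text
t: 6.8
tcp_pos: [0.5076, -0.007, -0.0186]
tcp_rot: [-0.002, 0.049, 0.999, 0.0]
contact_force: [-4.9, 0.7, 4.0]
grip_width: 0.0856
grip_force: 2.8
```

```bash
python3 -c "from h import *;st()"
```

```text
t 6.8 chute xyz mm [-139.4    4.   -18.6] F(chute) [-5.   0.2  4. ] grip 0.08555762837070856 toolaxes in chute
 [[-1.    -0.    -0.003]
 [-0.     1.    -0.   ]
 [ 0.003  0.    -1.   ]]
```

Request:
arm_command --commands '[0,-0.2,0,0,0,0,0,0,-0.2,0,0,0,0,0]'

```text
t: 7.0
tcp_pos: [0.5116, -0.0074, -0.0186]
tcp_rot: [-0.002, 0.049, 0.999, 0.0]
contact_force: [-5.0, 0.9, 3.2]
grip_width: 0.0852
grip_force: 2.8
```

Request:
arm_command --commands '[0,-0.2,0,0,0,0,0,0,-0.1,0,0,0,0,0]'

```text
t: 7.2
tcp_pos: [0.5131, -0.0076, -0.0187]
tcp_rot: [-0.004, 0.048, 0.999, 0.0]
contact_force: [-13.2, 0.5, 9.7]
grip_width: 0.0857
grip_force: 6.5
```

Request:
arm_command --commands '[0,-0.1,0,0,0,0,0,0,-0.1,0,0,0,0,0]'

```text
t: 7.4
tcp_pos: [0.5129, -0.0075, -0.0192]
tcp_rot: [-0.006, 0.048, 0.999, 0.0]
contact_force: [-20.4, 0.6, 14.2]
grip_width: 0.0854
grip_force: 9.7
```

The tray is seated: the force rose to 20 N and motion stopped. I'll retreat, lift, shut the fingers and go above the paddle.

Request:
arm_command --commands '[0,0.5,0,0,0,0,0,0,1.5,0,0,0,0,0,0,2,0,0,0,0,0,0,0,0,-4,0,0,0,0,0,0,-4,0,0,0,0,0,0,-4,0,0,0,1,0,0,-4,0,0,0,1,0,0,-4,0,0,0,1,-3.2,2.8,0,0,0,0,1,-3.2,2.8,0,0,0,0,1,-3.2,2.8,0,0,0,0,1,-3.2,2.8,0,0,0,0,1,-3.2,2.8,0,0,0,0,1,-3.2,2.7,0,0,0,0,1,0,0,0,0,0,0,1,0,0,0,0,0,0]'

```text
t: 9.0
tcp_pos: [0.6856, 0.1438, 0.1806]
tcp_rot: [-0.0, 0.048, 0.999, -0.0]
contact_force: [-0.5, -0.8, -0.2]
grip_width: -0.0
grip_force: 0.0
```

```bash
python3 - <<'E'
from h import *;st()
from bench import camera
import cv2
a=camera("top")[110:260,140:290,::-1];b=camera("side")[90:240,180:330,::-1]
cv2.imwrite("pics/c6.png",cv2.resize(np.hstack([a,b]),(800,400),interpolation=cv2.INTER_CUBIC))
E
```

```text
t 9.0 chute xyz mm [ 23.  171.4 180.6] F(chute) [-0.4 -0.8 -0.2] grip -4.3860854971187384e-05 toolaxes in chute
 [[-1.    -0.001 -0.001]
 [-0.001  1.    -0.   ]
 [ 0.001 -0.    -1.   ]]
```

View pics/c6.png

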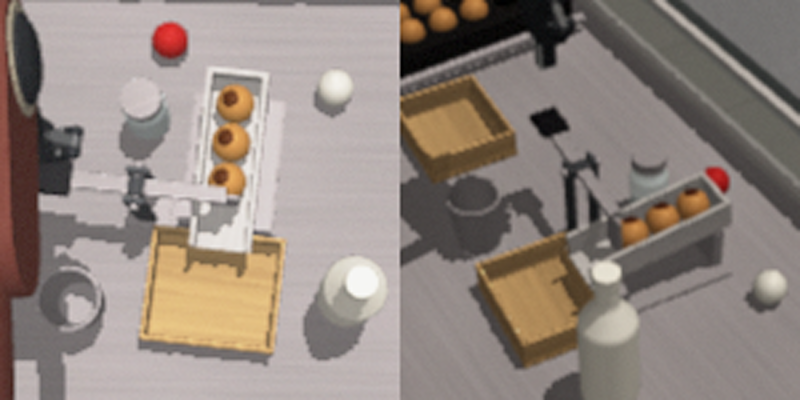

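The tray's far wall is now under the lip and it looks square. The closed fingertip is near (547,65) in the side half and the paddle at (550,122). I'll check those against the projection.

```bash
python3 - <<'E'
from h import *
np.set_printoptions(precision=1,suppress=True)
def cw(P):
    P=np.array(P,float)/1e3;c,s=np.cos(CH[2]),np.sin(CH[2])
    return np.c_[CH[0]+c*P[:,0]-s*P[:,1],CH[1]+s*P[:,0]+c*P[:,1],P[:,2]]
print((proj("side",cw([(20,170,128)]+[(23,171.4,z) for z in(172,190,200,208,216,220)]))-[180,90])*8/3+[400,0])
OFF["top"]=(140,110,8/3)
T=[(.06,.07,.04),(.06,-.07,.04),(-.06,-.07,.04),(-.06,.07,.04)]
p,r=fit(T,[(1,"top",(285,238)),(2,"top",(271,354)),(3,"top",(140,342))],[.55,0,0])
c,sn=np.cos(CH[2]),np.sin(CH[2]);d=p[:2]-CH[:2];print("tray chute",1e3*np.array([c*d[0]+sn*d[1],-sn*d[0]+c*d[1]]),p[2]-CH[2],abs(r).max())
E
```

```text
[[547.2 119.5]
 [546.9  88.7]
 [546.   76.2]
 [545.5  69.2]
 [545.1  63.5]
 [544.6  57.8]
 [544.4  54.9]]
tray chute [-65.8   3.8] 0.01956505433726745 1.0431500128687787
```

Request:
arm_command --commands '[1,0.3,0,2,0,0,0,1,0,0,2,0,0,0,1,0,0,1.5,0,0,0,1,0,0,1,0,0,0,1,0,0,0.5,0,0,0,1,0,0,0.3,0,0,0]'

```text
t: 9.7
tcp_pos: [0.6822, 0.1435, 0.1089]
tcp_rot: [0.0, 0.049, 0.999, -0.0]
contact_force: [0.7, -0.4, -0.3]
grip_width: -0.0001
grip_force: 0.0
```

Request:
arm_command --commands '[1,0,0,0.5,0,0,0,1,0,0,0.5,0,0,0]'

```text
t: 9.9
tcp_pos: [0.683, 0.1439, 0.0997]
tcp_rot: [0.001, 0.049, 0.999, 0.0]
contact_force: [-0.4, 0.6, 1.0]
grip_width: -0.0001
grip_force: 1.2
```

Request:
arm_command --commands '[1,0,0,0.5,0,0,0,1,0,0,0.5,0,0,0,1,0,0,0.5,0,0,0]'

```text
t: 10.2
tcp_pos: [0.683, 0.144, 0.0844]
tcp_rot: [0.001, 0.048, 0.999, 0.0]
contact_force: [0.7, 0.8, 3.9]
grip_width: 0.0004
grip_force: 1.9
```

```bash
python3 -c "from h import *;st()"
```

```text
t 10.2 chute xyz mm [ 20.4 171.4  84.4] F(chute) [0.6 0.9 3.9] grip 0.0003524456602021453 toolaxes in chute
 [[-1.    -0.     0.002]
 [-0.     1.     0.001]
 [-0.002  0.001 -1.   ]]
```

Request:
arm_command --commands '[1,0,0,0.5,0,0,0,1,0,0,0.5,0,0,0,1,0,0,0.2,0,0,0]'

```text
t: 10.5
tcp_pos: [0.6825, 0.1429, 0.0717]
tcp_rot: [0.0, 0.049, 0.999, -0.001]
contact_force: [-0.1, -1.1, 5.2]
grip_width: -0.0
grip_force: 2.3
```

Request:
arm_command --commands '[1,0,0,0.3,0,0,0,1,0,0,0.2,0,0,0]'

```text
t: 10.7
tcp_pos: [0.6825, 0.1431, 0.0672]
tcp_rot: [0.0, 0.049, 0.999, -0.0]
contact_force: [0.1, -2.2, 5.9]
grip_width: 0.0003
grip_force: 2.5
```

Request:
arm_command --commands '[1,0,0,0.1,0,0,0,1,0,0,0.1,0,0,0,1,0,0,0,0,0,0,1,0,0,0,0,0,0,1,0,0,0,0,0,0,1,0,0,0,0,0,0,1,0,0,0,0,0,0,1,0,0,0,0,0,0,1,0,0,0,0,0,0,1,0,0,0,0,0,0,1,0,0,0,0,0,0,1,0,0,0,0,0,0,1,0,0,0,0,0,0,1,0,0,0,0,0,0,1,0,0,0,0,0,0]'

```text
t: 12.2
tcp_pos: [0.6825, 0.1432, 0.0654]
tcp_rot: [0.0, 0.049, 0.999, -0.0]
contact_force: [0.4, -1.4, 4.8]
grip_width: -0.0003
grip_force: 2.4
```

```bash
python3 - <<'E'
from h import *;st()
from bench import camera
import cv2
a=camera("top")[110:270,180:300,::-1];b=camera("side")[100:250,200:330,::-1]
cv2.imwrite("pics/c7.png",cv2.resize(np.hstack([a[:150],b]),None,fx=3.2,fy=3.2,interpolation=cv2.INTER_CUBIC))
h=cv2.cvtColor(a,cv2.COLOR_BGR2HSV);m=((h[...,0]>8)&(h[...,0]<17)&(h[...,1]>165)&(h[...,2]>60)).astype('uint8')
n,_,s,c=cv2.connectedComponentsWithStats(m)
for i in range(1,n):
    if s[i,4]>15: print(s[i,4],c[i]+[180,110])
E
```

```text
t 12.2 chute xyz mm [ 20.1 170.6  65.4] F(chute) [ 0.5 -1.4  4.8] grip -0.0002637587727579193 toolaxes in chute
 [[-1.     0.     0.001]
 [ 0.     1.    -0.001]
 [-0.001 -0.001 -1.   ]]
```

View pics/c7.png

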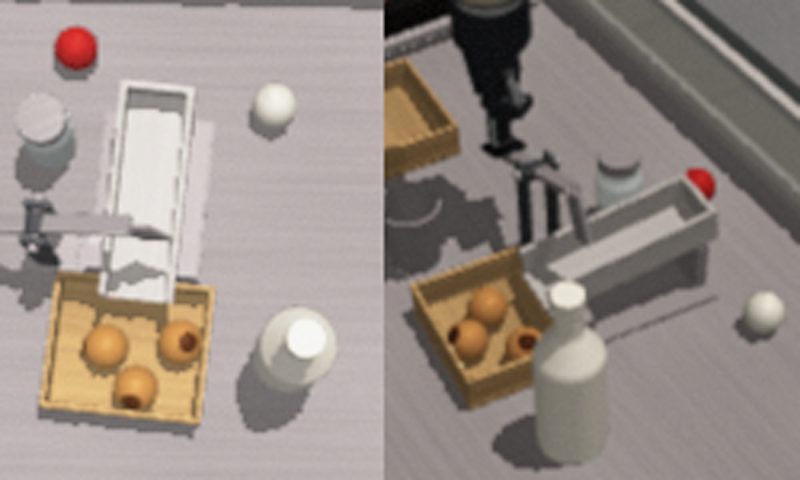

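All three balls are in the tray, at about (106,347), (180,343) and (134,387), and the chute is empty. I'll let the lever up gently and withdraw.

Request:
arm_command --commands '[1,0,0,-0.6,0,0,0,1,0,0,-0.6,0,0,0,1,0,0,-0.6,0,0,0,1,0,0,-0.6,0,0,0,1,0,0,-0.6,0,0,0,1,0,0,-0.6,0,0,0,1,0,0,-0.6,0,0,0,1,0,0,-2,0,0,0,1,0,0,-4,0,0,0,1,0,0,-4,0,0,0,1,0,0,0,0,0,0,1,0,0,0,0,0,0,1,0,0,0,0,0,0,1,0,0,0,0,0,0,1,0,0,0,0,0,0]'

```text
t: 13.8
tcp_pos: [0.6813, 0.1435, 0.2047]
tcp_rot: [-0.002, 0.049, 0.999, -0.0]
contact_force: [0.1, 0.1, -0.3]
grip_width: -0.0001
grip_force: 0.0
```

```bash
python3 - <<'E'
from h import *;st()
from bench import camera
import cv2
# lever/paddle back at rest? compare side view with the start picture around the paddle; tray before/after the balls
s0=cv2.resize(cv2.imread("pics/side0.png"),(512,384),interpolation=cv2.INTER_AREA);s1=camera("side")[:,:,::-1]
for n,(a,b,c,d) in {"paddle":(128,142,228,244),"axle+gate":(145,180,240,268),"bottle":(190,245,245,272)}.items():
    print(n,cv2.absdiff(s0[a:b,c:d],s1[a:b,c:d]).mean().round(1))
t=cv2.matchTemplate(s1[110:160,210:260].copy(),s0[128:142,228:244].copy(),cv2.TM_CCOEFF_NORMED);print("paddle found",cv2.minMaxLoc(t)[1::2],"expect (18,18)")
E
```

```text
t 13.8 chute xyz mm [ 18.8 170.7 204.7] F(chute) [ 0.1  0.2 -0.3] grip -7.116508534662116e-05 toolaxes in chute
 [[-1.     0.    -0.003]
 [ 0.     1.    -0.001]
 [ 0.003 -0.001 -1.   ]]
paddle 3.0
axle+gate 5.4
bottle 3.8
paddle found (0.9988312125205994, (18, 18)) expect (18,18)
```

The paddle is back at rest, the bottle hasn't moved and the arm is clear of everything, so I'm handing in.

```bash
python3 -c "
from bench import manip
print(manip.hand_in())"
```

```text
the job is handed in; nothing more can be done
None
```

I handed the job in at 13.8 s: the tray is pushed in against the chute's foot (stopped solid at 20 N), all three balls are in it, and the lever is back up, though on a first pass the open fingers swept over the tray's near wall without touching it because the real fingertips sit about 40 mm above where the data put them.

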